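# Park the index plunger of a saw jig's length stop and bring the stop up to the blank

## Robot

A 6-joint arm with a two-finger parallel gripper is mounted at the origin on the work surface. World frame = base frame: x ahead of the robot, y to its left, z up, the work surface at z = 0. Lengths are in mm, angles in rad, forces in N, time in s.
With the tool pointing down it reaches from about 350 to 775 mm from the base axis. Payload 7.3 kg.
Tool frame: the origin (TCP) lies on the mounting face of the last link; the fingertips stand 178 mm ahead of it and the grasp point (between the pads) lies 159 mm ahead of it (bot.grip_point_offset is the distance from the TCP to the grasp point, in mm); x points along the fingers, y is the direction in which the jaws open and shut, and the axes are right-handed (so a half turn about x gives the same grasp; the last joint's range is limited). The gripper opens to 92 mm and grips with 3 to 60 N. Pads are 19 mm wide; open, the fingers measure 130 mm over their backs; the gripper's body (75 mm by 190 mm) begins 47 mm behind the grasp point.
Start: joints at [-1.437, 0.342, 1.524, -0, 1.275, -0.146], TCP at [145.006, -504.58, 404.741] pointing down, gripper open.
Joint ranges: [-2.53, 2.53], [-0.77, 2.02], [0.04, 2.7], [-1, 4.14], [0.28, 2.66], [-3.11, 3.11]. Speed limits (rad/s): [2.57, 2.57, 3.14, 3.14, 3.14, 3.14].

## Interface

Orientations are given as [roll, pitch, yaw] about the fixed x, y, z axes, in that order (R = Rz(yaw) Ry(pitch) Rx(roll)).
In Python, from plant import bot gives the robot as it stands.
- The arm moves only by the tool arm_command, never from a script. Its argument "moves" is a list of rows, each a list of 5 numbers: the shift along the tool's x, y, z in cm, then the turn about the tool's x in degrees, then the opening, from 0 (shut) to 1 (fully open). A call has 1 to 10 rows; each row is the pose to reach, as a shift and turn from the pose measured when the call began, along the tool's axes at that moment; what a row does not reach only later rows make up. A row lasts 1/10 s, in which the tool goes at most 50 mm and 8.59 degrees, less where a joint would pass 70% of its speed; a pose out of reach is approached as far as the arm can. A call with a gripper value outside its range is refused whole. The fingers move at their own pace and stop on an object; the grip force is fixed at half the most. Time passes only in rows, so rows that repeat a pose let the fingers close. It gives the time, the measured TCP pose, the force and the opening at its end, in the units of the state.
- bot.get_obs(): the state, without advancing time (a new reading comes with each control period).
- bot.capture(name): name is "scene" or "top" or "wrist"; returns a dict with "frame" (400x640x3 uint8, blue, green, red), "K" (3x3 intrinsics, pixels), "origin" and "orientation" of the camera in the world; the wrist camera has in their place "T_tool_cam" (4x4, takes a point from camera to tool coordinates, whose origin is the TCP and whose axes are the tool frame's). Camera axes: x right, y down, z forward; pixel columns grow to the right and rows downward; lengths in mm; the calibration is good to about 2 mm. The wrist camera is an equidistant fisheye: a pixel r from the principal point sees the ray r / f radians off the axis. A picture is of the moment at which its call begins: read the wrist's pose just before it. There is no depth.
- bot.close_job(): hands the job in, once; it reports no verdict.
The state is a dict: "time": time; "joint_positions": joint angles; "dq": joint speeds; "tau": joint torques, N m; "tool_pos": TCP position; "tcp_rot": TCP orientation; "contact_force": force on the tool from outside, world axes, zero at the start; "moment": the same for the moment, N m; "grip_width": finger opening in mm.
Only numpy, scipy, OpenCV 4.12 (cv2) and the standard library are available. Lean on these libraries where they do the work, as an engineer would, in place of code of your own. Each camera call takes 0.05 s, during which the arm holds its last target.

## Task

The length stop on the saw jig's rail is held in an index hole by its sprung plunger. Pull the plunger up by its T-handle until the cross pin is clear of the slotted sleeve, give it a quarter turn either way and ease it down into the rest notch so that it stays up by itself; feel your way and do not force it, neither by hauling on it at the end of its travel nor by twisting it before it is clear nor by letting it snap. Then slide the stop along the rail until its flag just touches the end of the pink blank without shifting the blank, and let go, leaving the plunger parked and the other things as they are.

Things in the scene. Friction and masses are not known exactly. Their poses are not given: they have to be found in the camera images.
- tee_grip (a point): Centre of the plunger's black T-handle bar (48 mm long, 14 mm wide, 14 mm high, red mark on top). x: along the bar, z: up. Free stem (11 mm thick) for 10 mm or more below the bar, then the sleeve. At the start the bar stands square to the rail; parked, it lies along the rail.
- plunger (a joint): How far the plunger is pulled up, in m; 0 with its tip fully in the index hole (6 mm deep). The spring pulls down with about 7 N at 0 (with the weight), growing 0.35 N per mm. It goes up 13 to 25 mm to a hard end stop, depending on the sleeve's height; parked, it reads 8 to 20 mm.
- turn (a joint): Turn of the T-handle about its upright axis, in rad, counter-clockwise from above; 0 (a little play) with the cross pin in the deep slot, +1.57 or -1.57 in a rest notch. It can turn only when the pin is clear of the sleeve's top.
- cross_pin: Steel cross pin 26 x 5 x 5 mm through the stem, x along it and the bar (origin on the stem axis 62 mm below the bar's centre, pin 20 mm above it). It sits in the deep slot of a 28 mm sleeve and must rise over its top; 2 mm higher is the end stop. Two V-sided rest notches 3 mm deep cross the slot. The sleeve's height differs each time (12 mm range): feel for it. Over 25 N on the pin is forcing it.
- stop_face (a point): Point in the middle of the flag's working face, which meets the blank. y: along the rail, towards the blank (the way to slide); x: level, away from the robot, square to the rail; z: up. Flag and carriage slide only along this y, with about 3 N of drag, and stay where left; they are locked while the plunger is down.
- flag_grip (a point): Point on the flag, a steel plate 90 mm (x) x 10 mm (y) x 86 mm (z), standing square to the rail on the front of the carriage; same axes as stop_face. The point is 18 mm below the plate's top edge, mid-thickness, 25 mm from its robot-side edge, 5 mm behind the working face in y. The blank's top is 27 mm lower than this point, so the plate can be pinched here from above.
- blank: Loose pink tooling-board blank, about 0.65 kg, lying on the bed against the rail: 70 mm (x), roughly sawn to 140 to 160 mm long (y), 45 mm high; origin at the centre of its underside; axes as stop_face. It slides at a push of 3 to 6 N.
- jig: Saw jig: brown bed 290 x 470 x 18 mm with the drilled aluminium rail (40 mm wide, top 68 mm above the table) along its y, 60 mm to its far side (x); origin at the centre of the bed's underside. The grey carriage on the rail is 90 mm long, its top 93 mm above the table.
- offcut: Small rose offcut block 45 x 30 x 25 mm lying on the jig's bed near its robot-side edge; origin at the centre of its underside. Not part of the job.
- pencil: Green pencil 158 mm long, 8 mm thick, lying on the jig's bed near its robot-side edge; origin under its middle. Not part of the job.
- try_square: Try square: dark wooden stock 110 mm, steel blade 150 mm, lying on the table to the robot's left. Not part of the job.
- sanding_block: Cork sanding block 115 x 62 x 34 mm on the table to the robot's left. Not part of the job.
- pull_saw: Pull saw, 480 mm long, wooden handle, lying on the table to the robot's right. Not part of the job.
- spare_block: Beige tooling-board block 140 x 80 x 50 mm on the table to the robot's right. Not part of the job.
Things that resemble listed ones, but are neither listed nor needed, are in the scene too. Leave any orange or red look-alike of the blank alone.

How it is judged (in metres and radians):
On the way:
1. the plunger rests parked, up and a quarter turn round, its pin borne by the rest notch, with the stop still at its index hole ((value of joint turn between 1.42 and 1.72 rad or value of joint turn between -1.72 and -1.42 rad) and value of joint plunger above 0.007 m and distance of stop_face from where it was at the start of the episode below 0.004 m and contact force between cross_pin and anything else above 4 N), for 0.3 s.
At the end, for the whole second after the job is handed in: The plunger stays up in a rest notch (turned 1.42 to 1.72 rad either way, lifted over 7 mm), the flag's face is within 1.5 mm of the blank's sawn end, and the blank is at rest within 2 mm of where it lay ((value of joint turn between 1.42 and 1.72 rad or value of joint turn between -1.72 and -1.42 rad) and value of joint plunger above 0.007 m and y of blank in the frame of stop_face between 0.0765 and 0.08 m and distance of blank from where it was at the start of the episode below 0.002 m and distance of stop_face from where it was at the start of the episode above 0.03 m and linear speed of blank below 0.005 m/s); the robot touches nothing.
It fails at once if the plunger is forced: over 25 N on its cross pin (contact force between cross_pin and anything else above 25 N).
It fails at once if the blank is shifted by over 2 mm (distance of blank from where it was at the start of the episode above 0.002 m).
It fails at once if another thing is shifted by over 2 cm (distance of any of offcut, pencil, try_square, sanding_block, pull_saw, spare_block from where it was at the start of the episode above 0.02 m).
It also fails if it takes over 72 s, if anything falls off the work surface, if the arm or the gripper's body presses on something with over 40 N, if the wrist force passes 120 N, or if a joint passes its speed limit or range.

## Working session

There is one attempt and no reset: what is moved stays moved. The work goes in short steps, Python scripts to look and compute and a tool call to move; the robot and the scene stay as the last step left them, time stands still between calls to the robot, and variables do not carry over. Pictures are saved under pics/ and viewed, and the job is handed in when it is done.

Besides the shell and the picture viewer there is one more tool, called after "Call:" as a command line: name --pt "numbers of a row" for each row, then --argument value for the rest. arm_command: Moves the arm, as the interface text tells. Its arguments: {"type":"object","properties":{"moves":{"type":"array"}},"required":["moves"]}

```bash
mkdir -p pics; ls
cat > h.py <<'E'
import numpy as np,cv2,pickle
from plant import bot
def snap(names=("scene","top","wrist"),tag="a"):
    for n in names:
        o=bot.get_obs(); c=bot.capture(n); cv2.imwrite(f"pics/{tag}_{n}.png",c["frame"])
        pickle.dump((o,c),open(f"pics/{tag}_{n}.pkl","wb"))
E
python3 - <<'E'
from h import *
snap()
o=bot.get_obs();print(o)
for n in("scene","top","wrist"):
    c=pickle.load(open(f"pics/a_{n}.pkl","rb"))[1];print({k:v for k,v in c.items() if k!="frame"})
E
```

```text
pics
{'time': 0.15, 'joint_positions': array([-1.43700439e+00,  3.42541385e-01,  1.52477057e+00, -1.13451873e-05,
        1.27537999e+00, -1.45976898e-01]), 'dq': array([ 1.69387922e-03, -3.24450182e-03, -3.38210872e-03,  1.09305176e-04,
       -3.72907415e-05,  9.35831154e-04]), 'tau': array([ 1.23759139e-03, -4.31468940e+01, -2.44352692e+01,  7.18480325e-02,
        5.37276152e-02, -8.90872229e-05]), 'tool_pos': array([ 144.98905011, -504.48495473,  404.2249836 ]), 'tcp_rot': array([-1.7069035 ,  1.56969698,  1.7144613 ]), 'contact_force': array([-0.01665281, -0.12887078,  0.41984449]), 'moment': array([ 0.00137973, -0.01906575, -0.02908425]), 'grip_width': 91.8362617280351}
{'K': array([[462.82721654,   0.        , 322.73720551],
       [  0.        , 462.82721654, 198.62879915],
       [  0.        ,   0.        ,   1.        ]]), 'origin': array([1428.55107691, -538.81431803, 1527.20584126]), 'orientation': array([-2.50668196, -0.01399579,  1.12596711])}
{'K': array([[433.83648794,   0.        , 313.36378909],
       [  0.        , 433.83648794, 198.26161706],
       [  0.        ,   0.        ,   1.        ]]), 'origin': array([ 318.79748594,  -46.091173  , 1425.57145694]), 'orientation': array([-3.01756466, -0.01034868, -1.57741938])}
{'K': array([[309.70691629,   0.        , 317.62881852],
       [  0.        , 309.70691629, 196.61000589],
       [  0.        ,   0.        ,   1.        ]]), 'T_tool_cam': array([[-9.24473543e-04, -2.72540676e-01,  9.62143817e-01,
         1.90297254e+01],
       [ 9.99997607e-01, -2.15957384e-03,  3.49115809e-04,
        -3.11357473e-01],
       [ 1.98267236e-03,  9.62141838e-01,  2.72542020e-01,
        -7.47263037e+01],
       [ 0.00000000e+00,  0.00000000e+00,  0.00000000e+00,
         1.00000000e+00]])}
```

View pics/a_scene.png

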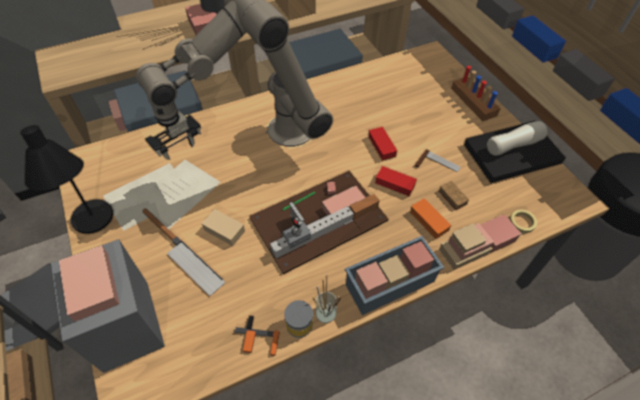

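View pics/a_top.png

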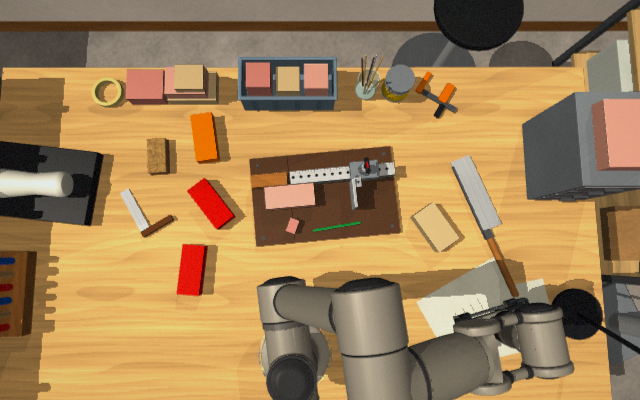

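View pics/a_wrist.png

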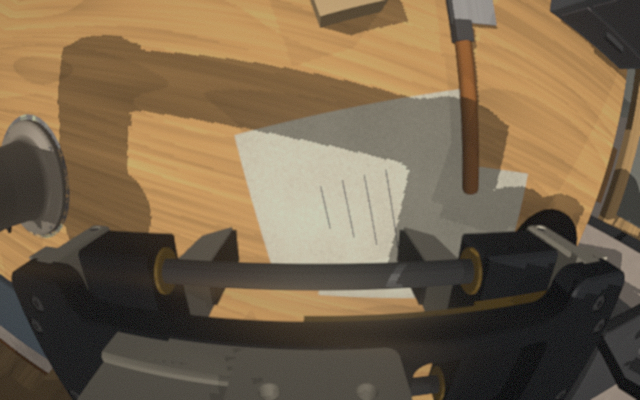

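```bash
cat >> h.py <<'E'
from scipy.spatial.transform import Rotation as R
def load(n): return pickle.load(open(f"pics/{n}.pkl","rb"))
def T_of(p,e):
    T=np.eye(4);T[:3,:3]=R.from_euler('xyz',e).as_matrix();T[:3,3]=p;return T
def cam(n):
    o,c=load(n)
    if "T_tool_cam" in c: return T_of(o["tool_pos"],o["tcp_rot"])@c["T_tool_cam"],c["K"],True
    return T_of(c["origin"],c["orientation"]),c["K"],False
def ray(n,u,v):
    T,K,f=cam(n);x=(u-K[0,2])/K[0,0];y=(v-K[1,2])/K[1,1]
    if f:
        r=np.hypot(x,y);s=np.sin(r)/r if r>1e-9 else 1;d=np.array([x*s,y*s,np.cos(r)])
    else: d=np.array([x,y,1.])
    d=T[:3,:3]@d;return T[:3,3],d/np.linalg.norm(d)
def at(n,u,v,z):
    p,d=ray(n,u,v);return p+d*(z-p[2])/d[2]
def proj(n,P):
    T,K,f=cam(n);p=T[:3,:3].T@(np.array(P,float)-T[:3,3])
    if f:
        h=np.hypot(p[0],p[1]);r=np.arctan2(h,p[2]);x,y=p[:2]/h*r
    else: x,y=p[:2]/p[2]
    return np.array([x*K[0,0]+K[0,2],y*K[1,1]+K[1,2]])
def crop(n,u0,v0,u1,v1,s,out):
    im=cv2.imread(f"pics/{n}.png")[v0:v1,u0:u1]
    cv2.imwrite(f"pics/{out}.png",cv2.resize(im,None,fx=s,fy=s,interpolation=cv2.INTER_CUBIC))
def tri(*obs):
    A=np.zeros((3,3));b=np.zeros(3)
    for n,u,v in obs:
        p,d=ray(n,u,v);M=np.eye(3)-np.outer(d,d);A+=M;b+=M@p
    return np.linalg.solve(A,b)
E
python3 - <<'E'
from h import *
crop("a_top",240,140,410,250,4.6,"c_top")
crop("a_scene",245,165,395,275,5,"c_scene")
E
```

```text
(no output)
```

View pics/c_top.png

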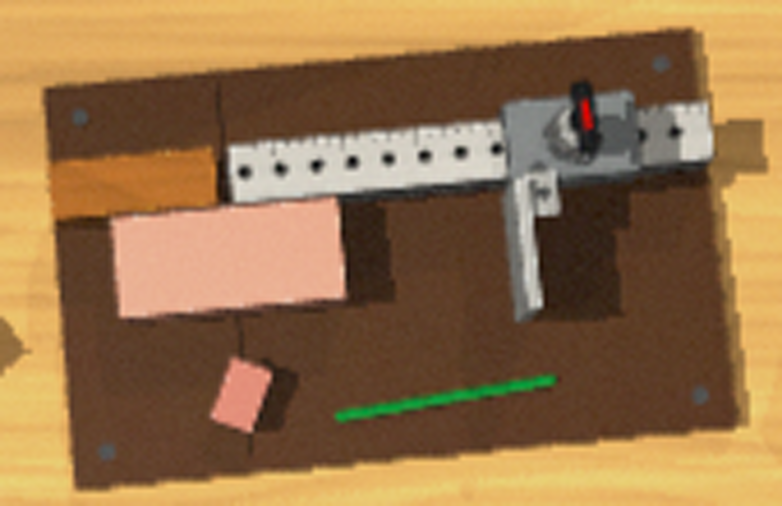

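View pics/c_scene.png

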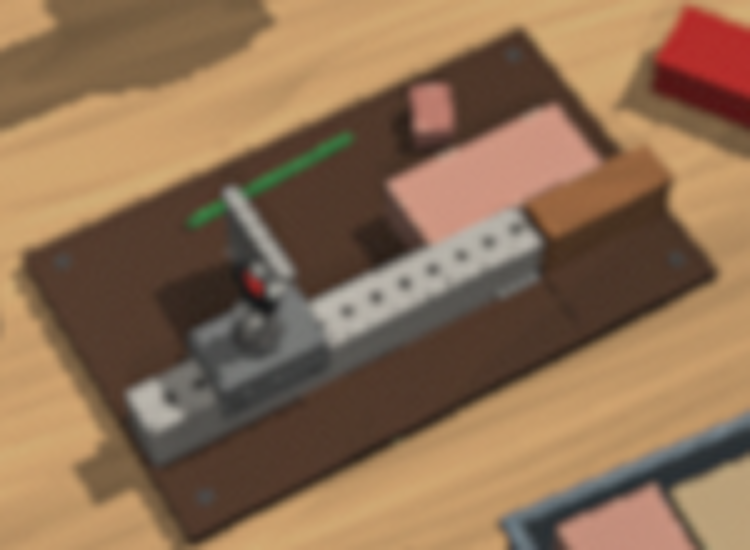

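Run:
```python
from h import *
t=lambda u,v:("a_top",u/4.6+240,v/4.6+140)
s=lambda u,v:("a_scene",u/5+245,v/5+165)
print("tee",tri(t(584,110),s(255,282)))
c=[at(*t(*q),18) for q in[(45,88),(697,30),(745,428),(75,488)]]
for q in c: print(q)
e=c[0]-c[1];print(np.arctan2(-e[0],e[1]),np.linalg.norm(e)); e=c[3]-c[2];print(np.arctan2(-e[0],e[1]))
for q in[(338,197),(347,298),(120,318),(112,217)]: print("blank",at(*t(*q),63))
for q in[(512,172),(520,318)]: print("flag",at(*t(*q),108))
print(tri(t(518,318),s(229,188)))
print(proj("a_top",[0,0,0]))
```

```text
tee [ 578.69260782 -218.70312039  162.03506424]
[625.50768951 147.26128356  18.        ]
[ 666.18622203 -322.889818     18.        ]
[ 378.9406723  -348.49540234   18.        ]
[339.92743229 123.00839     18.        ]
0.08630731279068572 471.90761946426727
0.08255410228640693
blank [538.03009193 -62.00878867  63.        ]
blank [467.78160079 -67.72328144  63.        ]
blank [454.85225986  87.92469425  63.        ]
blank [524.84468543  93.91324085  63.        ]
flag [ 547.16625105 -178.1809177   108.        ]
flag [ 448.87457465 -181.78235829  108.        ]
[ 449.73110286 -183.41940504   93.01960577]
[294.8286365 353.8349527]
```

```bash
cat >> h.py <<'E'
def plan(P,yaw=None):
    "shift in tool cm to bring GRASP point to world P, turn deg so that tool y lies along jig y (mod pi) + yaw"
    o=bot.get_obs();T=T_of(o["tool_pos"],o["tcp_rot"]);g=T[:3,3]+T[:3,0]*159
    d=T[:3,:3].T@(np.array(P)-g)/10
    ty=T[:3,1];a=np.arctan2(ty[1],ty[0])
    print("grasp",g.round(1),"toolx",T[:3,0].round(4),"jaw az deg",np.degrees(a).round(2),"q6",o["joint_positions"][5].round(3))
    print("shift cm",d.round(3),"t",o["time"])
E
python3 - <<'E'
from h import *
plan([578,-219,290]);o=bot.get_obs();print(T_of(o["tool_pos"],o["tcp_rot"]).round(3))
E
```

```text
grasp [ 145.  -504.3  245.2] toolx [-2.0e-04  1.1e-03 -1.0e+00] jaw az deg -73.97 q6 -0.146
shift cm [ -4.453 -15.469 -49.499] t 0.15
[[-0.00000e+00  2.76000e-01 -9.61000e-01  1.44989e+02]
 [ 1.00000e-03 -9.61000e-01 -2.76000e-01 -5.04485e+02]
 [-1.00000e+00 -1.00000e-03 -0.00000e+00  4.04225e+02]
 [ 0.00000e+00  0.00000e+00  0.00000e+00  1.00000e+00]]
```

Call:
arm_command --pt "-4.45 -3 -10 5 1" --pt "-4.45 -4.6 -15 11.1 1" --pt "-4.45 -6.2 -20 11.1 1" --pt "-4.45 -7.8 -25 11.1 1" --pt "-4.45 -9.3 -30 11.1 1" --pt "-4.45 -10.9 -35 11.1 1" --pt "-4.45 -12.5 -40 11.1 1" --pt "-4.45 -14 -45 11.1 1" --pt "-4.45 -15.5 -49.5 11.1 1" --pt "-4.45 -15.5 -49.5 11.1 1"

```text
time: 1.15
tool_pos: [559.2, -230.9, 448.6]
tcp_rot: [-1.234, 1.569, 1.994]
contact_force: [0.4, -1.3, -0.6]
grip_width: 91.6
```

Call:
arm_command --pt "0 0 0 0 1"

```text
time: 1.25
tool_pos: [562.8, -227.0, 447.4]
tcp_rot: [-1.606, 1.568, 1.628]
contact_force: [-0.9, -0.5, -0.9]
grip_width: 91.7
```

Run:
```python
from h import *
snap(("wrist",),"b");plan([578.7,-218.7,169])
```

```text
grasp [ 560.9 -228.2  288.4] toolx [-0.0018  0.0023 -1.    ] jaw az deg -84.8 q6 0.967
shift cm [11.936 -0.753 -1.876] t 1.3
```

View pics/b_wrist.png

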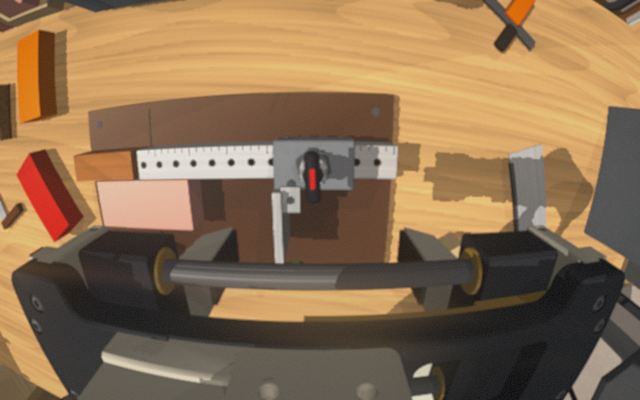

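Call:
arm_command --pt "0 -0.75 -1.9 0 1" --pt "0 -0.75 -1.9 0 1" --pt "0 -0.75 -1.9 0 1" --pt "0 -0.75 -1.9 0 1"

```text
time: 1.7
tool_pos: [578.5, -220.3, 447.5]
tcp_rot: [-0.822, 1.568, 2.409]
contact_force: [-0.4, -0.3, -0.3]
grip_width: 91.6
```

Run:
```python
from h import *
snap(("wrist",),"c");plan([578.7,-218.7,169])
crop("c_wrist",250,90,410,210,5,"c1")
```

```text
grasp [ 578.2 -219.9  288.6] toolx [-0.002  0.002 -1.   ] jaw az deg -84.89 q6 0.994
shift cm [11.958 -0.091 -0.082] t 1.75
```

View pics/c1.png

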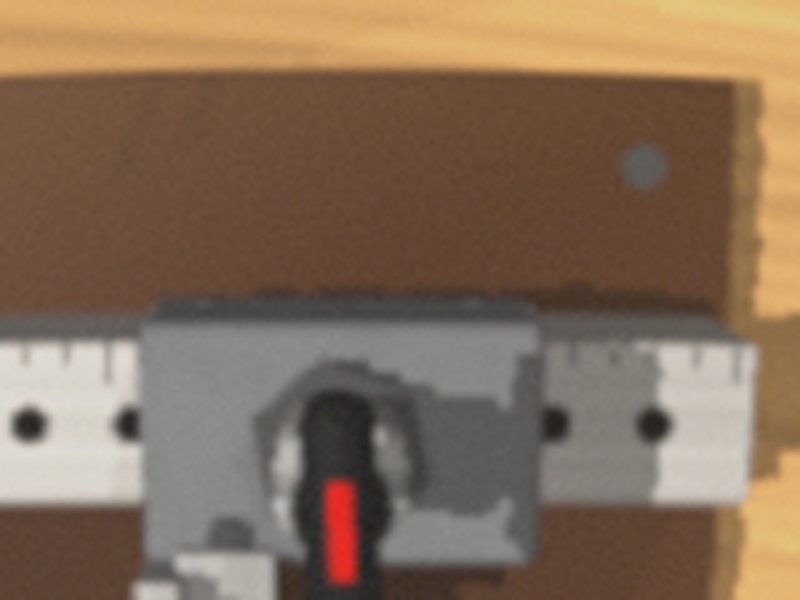

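Run:
```python
from h import *
crop("c_wrist",280,150,360,250,7,"c2")
for z in(150,162,170):print(z,[proj("c_wrist",[578.7+s*.996,-218.7+s*.085,z]).round(1) for s in(24,0,-24)],[proj("a_top",[578.7+s*.996,-218.7+s*.085,z]).round(1) for s in(24,0,-24)])
```

```text
150 [array([317.2, 165.9]), array([317.2, 191.3]), array([317.1, 215.6])] [array([365.1, 156.7]), array([366. , 164.5]), array([366.8, 172.4])]
162 [array([317.2, 168.3]), array([317.1, 194.8]), array([317.1, 220. ])] [array([365.7, 155.8]), array([366.5, 163.7]), array([367.4, 171.7])]
170 [array([317.2, 170.1]), array([317.1, 197.2]), array([317.1, 223.1])] [array([366. , 155.2]), array([366.9, 163.2]), array([367.7, 171.2])]
```

View pics/c2.png

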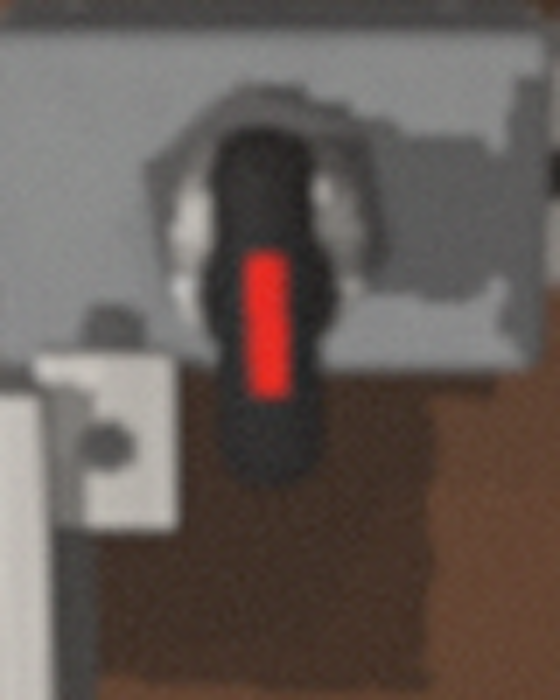

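Run:
```python
from h import *
w=("c_wrist",318.3,196.4)
a=("a_top",584/4.6+240,112/4.6+140);b=("a_scene",255/5+245,283/5+165)
print(tri(w,a,b),tri(w,a),tri(w,b))
for z in (160,165,169,175): print(at(*w,z))
P=tri(w,a,b); print(proj("a_top",P),a,proj("a_scene",P),b)
```

```text
[ 577.59221985 -219.13251082  160.22166846] [ 577.01485351 -219.98170382  161.16992818] [ 577.91210421 -218.62606483  160.45864564]
[ 576.70469162 -219.92737325  160.        ]
[ 578.12203866 -219.79919403  165.        ]
[ 579.25591629 -219.69665066  169.        ]
[ 580.95673274 -219.5428356   175.        ]
[366.59582147 164.21668097] ('a_top', 366.95652173913044, 164.34782608695653) [295.3873595 221.4861456] ('a_scene', 296.0, 221.6)
```

Call:
arm_command --pt "2 0 0 -0.5 0.6" --pt "6 0 0 -0.5 0.6" --pt "9 0 0.1 -0.5 0.6" --pt "10 0 0.1 -0.5 0.6" --pt "10 0 0.1 -0.5 0.6" --pt "10 0 0.1 -0.5 0.6"

```text
time: 2.35
tool_pos: [577.5, -220.6, 349.3]
tcp_rot: [-2.032, 1.57, 1.207]
contact_force: [-0.3, -1.1, -0.2]
grip_width: 55.6
```

Run:
```python
from h import *
snap(("wrist",),"d");plan([577.5,-219.6,165])
crop("d_wrist",220,120,420,270,4,"d1")
```

```text
grasp [ 577.9 -220.5  190.7] toolx [ 1.2e-03  3.0e-04 -1.0e+00] jaw az deg -84.4 q6 0.984
shift cm [ 2.571 -0.092  0.029] t 2.4
```

View pics/d1.png

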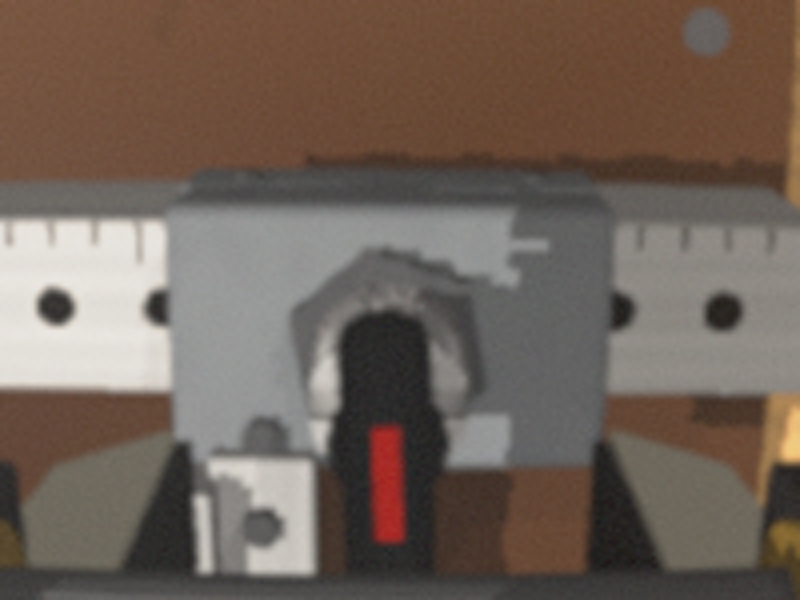

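Run:
```python
from h import *
d=("d_wrist",317,241.3);w=("c_wrist",318.3,196.4);a=("a_top",584/4.6+240,112/4.6+140);b=("a_scene",255/5+245,283/5+165)
print(tri(d,w),tri(d,w,a,b))
P=tri(d,w,a,b)
for n,u,v in(d,w,a,b):print(n,proj(n,P)-[u,v])
for z in(158,161,164):
  e=at("d_wrist",220+386/4,120+428/4,z)-at("d_wrist",220+391/4,120+543/4,z);print(at(*d,z),np.degrees(np.arctan2(e[1],e[0])),np.linalg.norm(e))
```

```text
[ 577.71646037 -219.70612079  163.6109006 ] [ 577.42248241 -219.26616995  160.85882132]
d_wrist [-0.5562493  -1.49255062]
c_wrist [-0.66319822 -0.56656163]
a_top [-0.28619616 -0.11843391]
a_scene [-0.67255827 -0.23657709]
[ 575.21065153 -219.80411049  158.        ] 7.703742254915728 19.22244350274602
[ 576.54412217 -219.68291444  161.        ] 7.703742254915623 18.88777093095867
[ 577.87759281 -219.56171838  164.        ] 7.703742254915782 18.553098359171102
```

Call:
arm_command --pt "1.3 -0.1 0 0 0.6" --pt "2.4 -0.1 0 0 0.6" --pt "2.5 -0.1 0 0 0.6" --pt "2.5 -0.1 0 0 0.6"

```text
time: 2.8
tool_pos: [577.5, -219.5, 324.0]
tcp_rot: [-1.593, 1.57, 1.646]
contact_force: [-0.2, 0.0, 0.1]
grip_width: 55.1
```

Run:
```python
from h import *
plan([577.5,-219.6,165]);o=bot.get_obs();print(o["contact_force"],o["moment"])
```

```text
grasp [ 577.5 -219.3  165. ] toolx [-1.e-04  1.e-03 -1.e+00] jaw az deg -84.4 q6 0.985
shift cm [0.002 0.03  0.003] t 2.8
[-0.15152091  0.0486523   0.13450093] [ 0.05093169  0.0568183  -0.01286919]
```

Call:
arm_command --pt "0 0 0 0 0.35" --pt "0 0 0 0 0.24" --pt "0 0 0 0 0.2" --pt "0 0 0 0 0.18" --pt "0 0 0 0 0.16" --pt "0 0 0 0 0.14"

```text
time: 3.4
tool_pos: [577.5, -219.5, 324.1]
tcp_rot: [-1.825, 1.57, 1.414]
contact_force: [-0.7, -2.1, 1.6]
grip_width: 14.3
```

Run:
```python
from h import *
plan([577.5,-219.6,165]);o=bot.get_obs();print(o["contact_force"],o["moment"],o["grip_width"])
snap(("wrist",),"e");crop("e_wrist",220,120,420,270,4,"e1")
```

```text
grasp [ 577.6 -219.4  165.1] toolx [ 1.e-04  7.e-04 -1.e+00] jaw az deg -84.39 q6 0.985
shift cm [0.013 0.017 0.007] t 3.4
[-0.67036606 -2.1015706   1.5719    ] [-0.36496068  0.0768432   0.01118768] 14.27140146202512
```

View pics/e1.png

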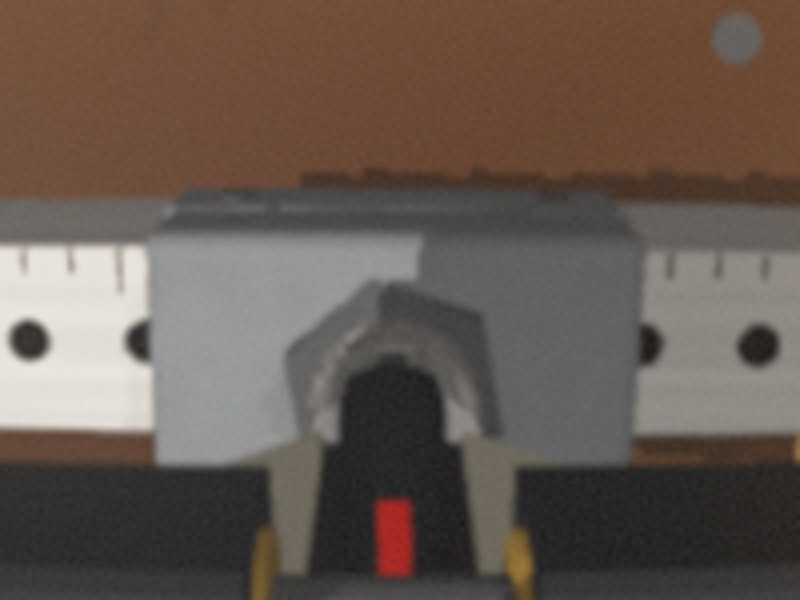

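Call:
arm_command --pt "0 0 0 0 0.1" --pt "0 0 0 0 0" --pt "0 0 0 0 0"

```text
time: 3.75
tool_pos: [577.5, -219.7, 324.2]
tcp_rot: [-2.089, 1.571, 1.151]
contact_force: [0.0, -0.7, -0.2]
grip_width: 13.3
```

Call:
arm_command --pt "-0.1 0 0 0 0" --pt "-0.2 0 0 0 0" --pt "-0.3 0 0 0 0" --pt "-0.3 0 0 0 0"

```text
time: 4.15
tool_pos: [577.5, -219.7, 326.7]
tcp_rot: [-0.844, 1.57, 2.395]
contact_force: [1.4, -1.4, -8.4]
grip_width: 13.5
```

Run:
```python
from h import *
plan([577.5,-219.6,165]);o=bot.get_obs();print(o["contact_force"],o["moment"],o["grip_width"])
```

```text
grasp [ 577.4 -219.6  167.7] toolx [-6.e-04  6.e-04 -1.e+00] jaw az deg -84.4 q6 0.985
shift cm [ 0.267 -0.002 -0.011] t 4.15
[ 1.44639154 -1.44074043 -8.41914297] [-0.25465935 -0.27684121 -0.01672841] 13.455806398184798
```

Call:
arm_command --pt "-0.1 0 0 0 0" --pt "-0.2 0 0 0 0" --pt "-0.3 0 0 0 0" --pt "-0.4 0 0 0 0" --pt "-0.5 0 0 0 0" --pt "-0.6 0 0 0 0" --pt "-0.7 0 0 0 0" --pt "-0.7 0 0 0 0"

```text
time: 4.95
tool_pos: [577.5, -219.7, 333.7]
tcp_rot: [-0.804, 1.57, 2.435]
contact_force: [2.7, -2.0, -10.2]
grip_width: 13.6
```

```bash
cat >> h.py <<'E'
def st(z0=324.2):
    o=bot.get_obs();T=T_of(o["tool_pos"],o["tcp_rot"])
    print("t",round(o["time"],2),"lift",(o["tool_pos"][2]-z0).round(2),"pos",o["tool_pos"].round(2),"az",np.degrees(np.arctan2(T[1,1],T[0,1])).round(2),"F",o["contact_force"].round(2),"M",o["moment"].round(3),"w",round(o["grip_width"],2))
E
python3 - <<'E'
from h import *
st()
E
```

```text
t 4.95 lift 9.48 pos [ 577.46 -219.7   333.68] az -84.4 F [  2.69  -2.02 -10.21] M [-0.366 -0.506 -0.018] w 13.64
```

Call:
arm_command --pt "-0.05 0 0 0 0" --pt "-0.1 0 0 0 0" --pt "-0.15 0 0 0 0" --pt "-0.15 0 0 0 0"

```text
time: 5.35
tool_pos: [577.5, -219.7, 335.1]
tcp_rot: [-0.777, 1.57, 2.463]
contact_force: [2.4, -1.8, -11.0]
grip_width: 13.6
```

Call:
arm_command --pt "-0.05 0 0 0 0" --pt "-0.1 0 0 0 0" --pt "-0.1 0 0 0 0"

```text
time: 5.65
tool_pos: [577.5, -219.7, 336.2]
tcp_rot: [-0.764, 1.57, 2.476]
contact_force: [2.0, -2.4, -11.3]
grip_width: 13.6
```

Call:
arm_command --pt "-0.06 0 0 0 0" --pt "-0.06 0 0 0 0"

```text
time: 5.85
tool_pos: [577.5, -219.7, 336.8]
tcp_rot: [-0.794, 1.57, 2.445]
contact_force: [2.3, -1.2, -11.9]
grip_width: 13.6
```

Run:
```python
from h import *
st()
```

```text
t 5.85 lift 12.57 pos [ 577.45 -219.68  336.77] az -84.4 F [  2.27  -1.18 -11.85] M [-0.355 -0.531  0.038] w 13.63
```

Call:
arm_command --pt "-0.06 0 0 0 0" --pt "-0.06 0 0 0 0"

```text
time: 6.05
tool_pos: [577.4, -219.7, 337.4]
tcp_rot: [-0.759, 1.57, 2.48]
contact_force: [3.3, -2.5, -11.0]
grip_width: 13.8
```

Call:
arm_command --pt "-0.06 0 0 0 0" --pt "-0.06 0 0 0 0"

```text
time: 6.25
tool_pos: [577.5, -219.7, 338.0]
tcp_rot: [-0.748, 1.57, 2.491]
contact_force: [2.4, -2.1, -10.9]
grip_width: 13.8
```

Call:
arm_command --pt "-0.06 0 0 0 0" --pt "-0.06 0 0 0 0"

```text
time: 6.45
tool_pos: [577.4, -219.7, 338.7]
tcp_rot: [-0.747, 1.57, 2.492]
contact_force: [2.3, -2.7, -12.6]
grip_width: 13.8
```

Call:
arm_command --pt "-0.06 0 0 0 0" --pt "-0.06 0 0 0 0"

```text
time: 6.65
tool_pos: [577.4, -219.7, 339.3]
tcp_rot: [-0.757, 1.57, 2.482]
contact_force: [2.8, -2.9, -11.8]
grip_width: 13.6
```

Call:
arm_command --pt "-0.06 0 0 0 0" --pt "-0.06 0 0 0 0"

```text
time: 6.85
tool_pos: [577.4, -219.7, 339.9]
tcp_rot: [-0.727, 1.57, 2.512]
contact_force: [2.6, -1.8, -12.2]
grip_width: 13.7
```

Call:
arm_command --pt "-0.06 0 0 0 0" --pt "-0.06 0 0 0 0"

```text
time: 7.05
tool_pos: [577.4, -219.7, 340.6]
tcp_rot: [-0.74, 1.569, 2.5]
contact_force: [2.5, -1.8, -13.1]
grip_width: 13.7
```

Call:
arm_command --pt "-0.06 0 0 0 0" --pt "-0.06 0 0 0 0"

```text
time: 7.25
tool_pos: [577.4, -219.7, 341.2]
tcp_rot: [-0.738, 1.569, 2.502]
contact_force: [3.2, -2.9, -13.2]
grip_width: 13.2
```

Call:
arm_command --pt "-0.06 0 0 0 0" --pt "-0.06 0 0 0 0"

```text
time: 7.45
tool_pos: [577.4, -219.7, 341.8]
tcp_rot: [-0.731, 1.569, 2.508]
contact_force: [3.7, -2.1, -12.9]
grip_width: 13.8
```

Call:
arm_command --pt "-0.06 0 0 0 0" --pt "-0.06 0 0 0 0"

```text
time: 7.65
tool_pos: [577.4, -219.7, 342.4]
tcp_rot: [-0.73, 1.569, 2.509]
contact_force: [3.1, -2.3, -13.1]
grip_width: 13.8
```

Call:
arm_command --pt "-0.06 0 0 0 0" --pt "-0.06 0 0 0 0"

```text
time: 7.85
tool_pos: [577.4, -219.7, 343.1]
tcp_rot: [-0.715, 1.569, 2.524]
contact_force: [3.6, -2.6, -13.5]
grip_width: 14.0
```

Call:
arm_command --pt "-0.06 0 0 0 0" --pt "-0.06 0 0 0 0"

```text
time: 8.05
tool_pos: [577.4, -219.7, 343.7]
tcp_rot: [-0.699, 1.569, 2.54]
contact_force: [3.7, -2.9, -13.8]
grip_width: 13.4
```

Run:
```python
from h import *
st();snap(("wrist",),"f");crop("f_wrist",220,120,420,270,4,"f1")
```

```text
t 8.05 lift 19.45 pos [ 577.43 -219.7   343.65] az -84.39 F [  3.7   -2.94 -13.84] M [-0.433 -0.71  -0.025] w 13.42
```

View pics/f1.png

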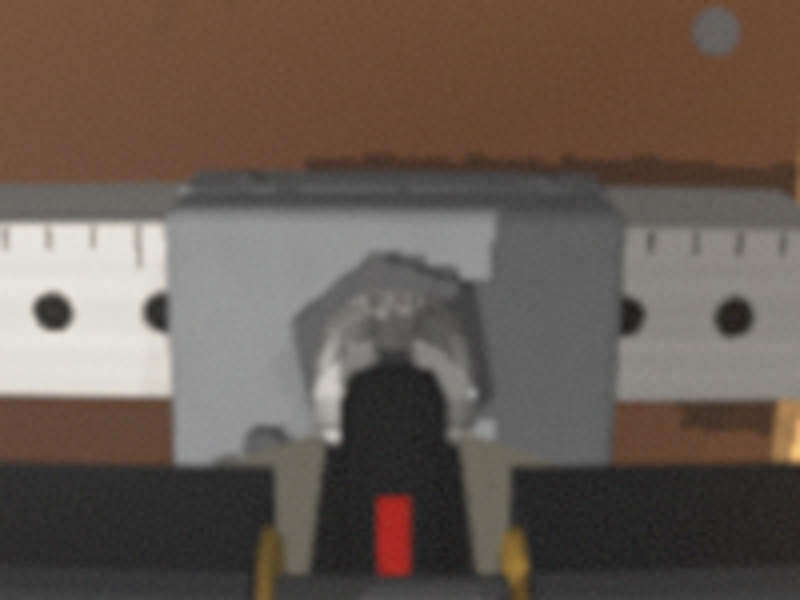

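Call:
arm_command --pt "-0.06 0 0 0 0" --pt "-0.06 0 0 0 0"

```text
time: 8.3
tool_pos: [577.5, -219.6, 343.7]
tcp_rot: [-0.763, 1.569, 2.477]
contact_force: [4.7, -2.5, -16.7]
grip_width: 13.6
```

Call:
arm_command --pt "-0.06 0 0 0 0" --pt "-0.06 0 0 0 0"

```text
time: 8.5
tool_pos: [577.5, -219.6, 343.7]
tcp_rot: [-0.808, 1.568, 2.432]
contact_force: [4.2, -2.3, -16.9]
grip_width: 13.8
```

Call:
arm_command --pt "-0.06 0 0 0 0" --pt "-0.06 0 0 0 0"

```text
time: 8.7
tool_pos: [577.6, -219.5, 343.8]
tcp_rot: [-0.82, 1.567, 2.42]
contact_force: [3.4, -3.4, -17.3]
grip_width: 13.7
```

Call:
arm_command --pt "0.08 0 0 0 0" --pt "0.08 0 0 0 0" --pt "0.08 0 0 0 0"

```text
time: 9.0
tool_pos: [577.6, -219.5, 343.1]
tcp_rot: [-0.849, 1.568, 2.39]
contact_force: [3.6, -3.0, -12.9]
grip_width: 13.7
```

Run:
```python
from h import *
st();plan([577.5,-219.6,165])
```

```text
t 9.0 lift 18.89 pos [ 577.6  -219.51  343.09] az -84.39 F [  3.59  -2.96 -12.85] M [-0.491 -0.756 -0.052] w 13.72
grasp [ 577.2 -219.2  184.1] toolx [-0.0024  0.0022 -1.    ] jaw az deg -84.39 q6 0.985
shift cm [ 1.909  0.052 -0.027] t 9.0
```

Call:
arm_command --pt "0 0 0 -2 0" --pt "0 0 0 -4 0" --pt "0 0 0 -4 0"

```text
time: 9.3
tool_pos: [577.6, -219.5, 343.2]
tcp_rot: [-0.932, 1.568, 2.378]
contact_force: [4.0, -2.0, -13.8]
grip_width: 13.7
```

Run:
```python
from h import *
st()
```

```text
t 9.3 lift 19.02 pos [ 577.57 -219.5   343.22] az -80.38 F [  4.01  -2.01 -13.75] M [-0.397 -0.742 -0.007] w 13.68
```

Call:
arm_command --pt "0 0 0 -3 0" --pt "0 0 0 -6 0" --pt "0 0 0 -9 0" --pt "0 0 0 -12 0" --pt "0 0 0 -12 0"

```text
time: 9.8
tool_pos: [577.6, -219.4, 343.3]
tcp_rot: [-1.188, 1.568, 2.33]
contact_force: [3.7, -2.5, -13.2]
grip_width: 13.8
```

Run:
```python
from h import *
st();plan([577.5,-219.6,165])
snap(("wrist",),"g");crop("g_wrist",220,120,420,270,4,"g1")
```

```text
t 9.8 lift 19.09 pos [ 577.56 -219.39  343.29] az -68.4 F [  3.66  -2.48 -13.18] M [-0.36  -0.689 -0.04 ] w 13.8
grasp [ 577.2 -219.   184.3] toolx [-0.0023  0.0024 -1.    ] jaw az deg -68.4 q6 0.706
shift cm [ 1.929  0.071 -0.008] t 9.8
```

View pics/g1.png

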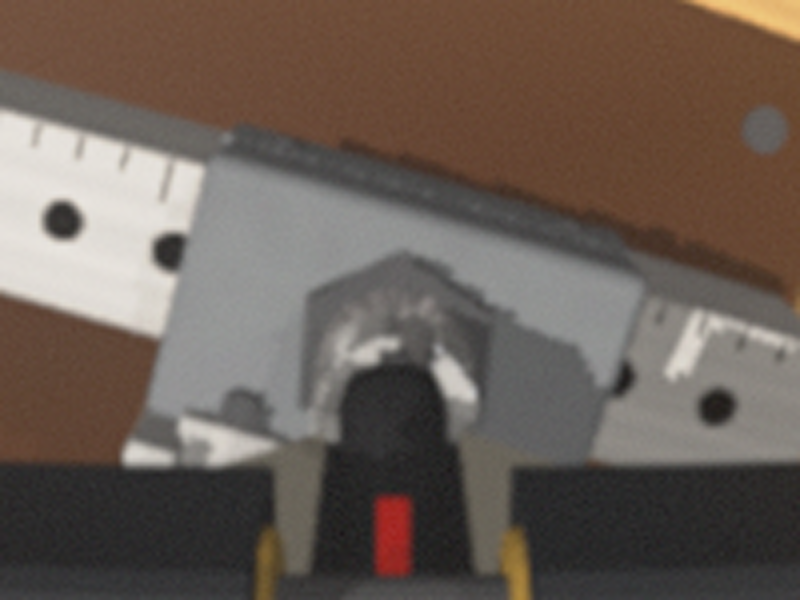

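Call:
arm_command --pt "0.02 0 0 -5 0" --pt "0.02 0 0 -10 0" --pt "0.02 0 0 -15 0" --pt "0.02 0 0 -20 0" --pt "0.02 0 0 -25 0" --pt "0.02 0 0 -30 0" --pt "0.02 0 0 -30 0"

```text
time: 10.55
tool_pos: [577.5, -219.2, 343.0]
tcp_rot: [-1.69, 1.567, 2.35]
contact_force: [3.4, -2.3, -12.8]
grip_width: 14.0
```

Run:
```python
from h import *
st()
```

```text
t 10.55 lift 18.82 pos [ 577.47 -219.22  343.02] az -38.52 F [  3.43  -2.25 -12.79] M [-0.248 -0.688 -0.026] w 14.01
```

Call:
arm_command --pt "0 0 0 -5 0" --pt "0 0 0 -10 0" --pt "0 0 0 -15 0" --pt "0 0 0 -20 0" --pt "0 0 0 -25 0" --pt "0 0 0 -30 0" --pt "0 0 0 -35 0" --pt "0 0 0 -40 0" --pt "0 0 0 -43.5 0" --pt "0 0 0 -43.5 0"

```text
time: 11.55
tool_pos: [577.2, -219.1, 342.9]
tcp_rot: [-2.345, 1.566, 2.451]
contact_force: [2.5, -1.2, -13.3]
grip_width: 13.5
```

Run:
```python
from h import *
st();snap(("wrist",),"i");crop("i_wrist",220,120,420,270,4,"i1")
```

```text
t 11.55 lift 18.65 pos [ 577.24 -219.15  342.85] az 4.83 F [  2.53  -1.25 -13.27] M [-0.284 -0.442  0.043] w 13.54
```

View pics/i1.png

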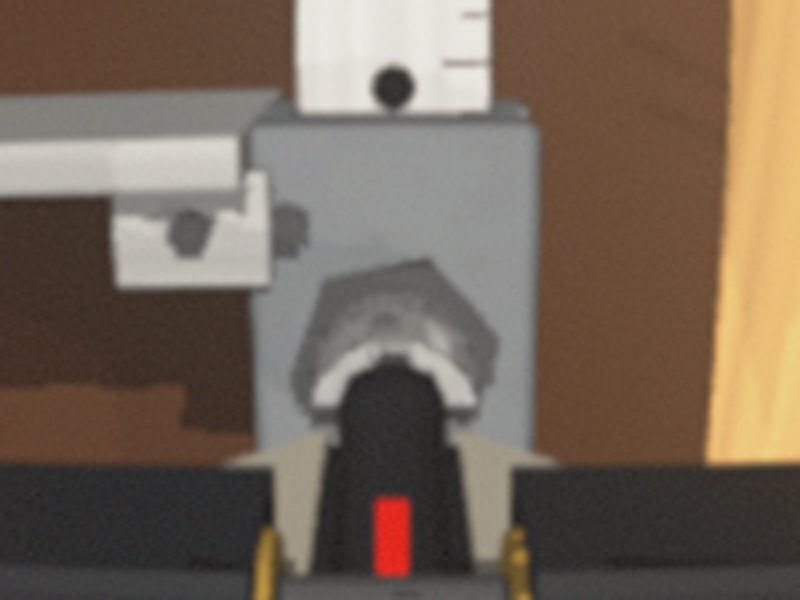

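Call:
arm_command --pt "0.06 0 0 0 0" --pt "0.12 0 0 0 0" --pt "0.18 0 0 0 0" --pt "0.24 0 0 0 0" --pt "0.3 0 0 0 0" --pt "0.3 0 0 0 0"

```text
time: 12.2
tool_pos: [577.2, -219.1, 339.8]
tcp_rot: [-2.344, 1.566, 2.451]
contact_force: [1.5, -1.7, -12.7]
grip_width: 14.0
```

Run:
```python
from h import *
st()
```

```text
t 12.2 lift 15.63 pos [ 577.24 -219.14  339.83] az 4.75 F [  1.45  -1.71 -12.72] M [-0.301 -0.532  0.009] w 13.98
```

Call:
arm_command --pt "0.04 0 0 0 0" --pt "0.07 0 0 0 0" --pt "0.07 0 0 0 0"

```text
time: 12.5
tool_pos: [577.2, -219.1, 339.1]
tcp_rot: [-2.342, 1.566, 2.453]
contact_force: [2.0, -1.0, -12.0]
grip_width: 13.5
```

Call:
arm_command --pt "0.04 0 0 0 0" --pt "0.05 0 0 0 0" --pt "0.05 0 0 0 0"

```text
time: 12.8
tool_pos: [577.2, -219.2, 338.7]
tcp_rot: [-2.346, 1.566, 2.449]
contact_force: [1.1, -2.1, -12.5]
grip_width: 13.7
```

Run:
```python
from h import *
st()
```

```text
t 12.8 lift 14.52 pos [ 577.22 -219.16  338.72] az 4.74 F [  1.07  -2.07 -12.53] M [-0.284 -0.449 -0.013] w 13.65
```

Call:
arm_command --pt "0.04 0 0 0 0" --pt "0.04 0 0 0 0"

```text
time: 13.0
tool_pos: [577.2, -219.1, 338.6]
tcp_rot: [-2.357, 1.566, 2.438]
contact_force: [0.8, -0.3, -8.9]
grip_width: 13.9
```

Call:
arm_command --pt "0.04 0 0 0 0" --pt "0.04 0 0 0 0"

```text
time: 13.2
tool_pos: [577.2, -219.1, 338.6]
tcp_rot: [-2.365, 1.567, 2.43]
contact_force: [0.2, -0.5, -7.0]
grip_width: 13.9
```

Run:
```python
from h import *
st()
```

```text
t 13.2 lift 14.42 pos [ 577.17 -219.11  338.62] az 4.74 F [ 0.19 -0.49 -7.02] M [-0.161 -0.201 -0.035] w 13.89
```

Call:
arm_command --pt "0.06 0 0 0 0" --pt "0.06 0 0 0 0"

```text
time: 13.4
tool_pos: [577.1, -219.1, 338.6]
tcp_rot: [-2.397, 1.567, 2.398]
contact_force: [-0.6, 0.4, -3.3]
grip_width: 13.8
```

Call:
arm_command --pt "0.06 0 0 0 0" --pt "0.06 0 0 0 0"

```text
time: 13.6
tool_pos: [577.1, -219.1, 338.6]
tcp_rot: [-2.432, 1.568, 2.363]
contact_force: [-1.2, -0.1, -2.4]
grip_width: 13.8
```

Run:
```python
from h import *
st()
```

```text
t 13.6 lift 14.36 pos [ 577.09 -219.05  338.56] az 4.75 F [-1.23 -0.08 -2.44] M [-0.025  0.165 -0.023] w 13.8
```

Call:
arm_command --pt "0.02 0 0 0 0.16" --pt "0.02 0 0 0 0.19" --pt "0.02 0 0 0 0.25" --pt "0.02 0 0 0 0.35" --pt "0.02 0 0 0 0.5" --pt "0.02 0 0 0 0.5"

```text
time: 14.2
tool_pos: [577.2, -219.0, 338.4]
tcp_rot: [-2.475, 1.568, 2.32]
contact_force: [0.2, 0.2, -0.3]
grip_width: 42.3
```

Run:
```python
from h import *
st();snap(("wrist",),"j");crop("j_wrist",200,90,440,270,3.3,"j1")
```

```text
t 14.2 lift 14.24 pos [ 577.15 -219.04  338.44] az 4.75 F [ 0.16  0.19 -0.34] M [-0.035 -0.133 -0.022] w 42.26
```

View pics/j1.png

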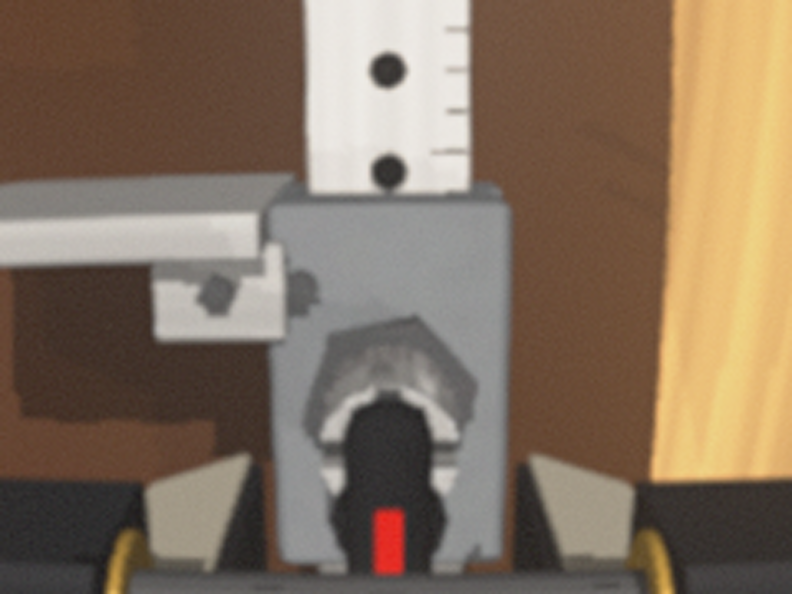

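Call:
arm_command --pt "-2 0 0 0 0.5" --pt "-6 0 0 0 0.5" --pt "-8 0 0 8 0.6" --pt "-8 -2 -1 16 0.6" --pt "-8 -5 -2 24 0.6" --pt "-8 -8 -3 32 0.6" --pt "-8 -10 -4 40 0.6" --pt "-8 -10 -4 48 0.6" --pt "-8 -10 -4 56 0.6" --pt "-8 -10 -4 64 0.6"

```text
time: 15.25
tool_pos: [474.1, -187.6, 419.0]
tcp_rot: [-1.428, 1.568, 2.245]
contact_force: [-0.4, -0.6, 0.2]
grip_width: 55.3
```

Call:
arm_command --pt "0 0 0 8 0.6" --pt "0 0 0 16 0.6" --pt "0 0 0 24 0.6" --pt "0 0 0 25 0.6" --pt "0 0 0 25 0.6"

```text
time: 15.75
tool_pos: [474.1, -187.5, 419.1]
tcp_rot: [-0.993, 1.569, 2.246]
contact_force: [0.6, -1.2, 0.8]
grip_width: 55.0
```

Run:
```python
from h import *
snap(("wrist","top"),"k");plan([474,-186,90])
```

```text
grasp [ 473.9 -187.3  260. ] toolx [-0.0014  0.0017 -1.    ] jaw az deg -84.43 q6 0.946
shift cm [17.004 -0.093 -0.045] t 15.85
```

View pics/k_wrist.png

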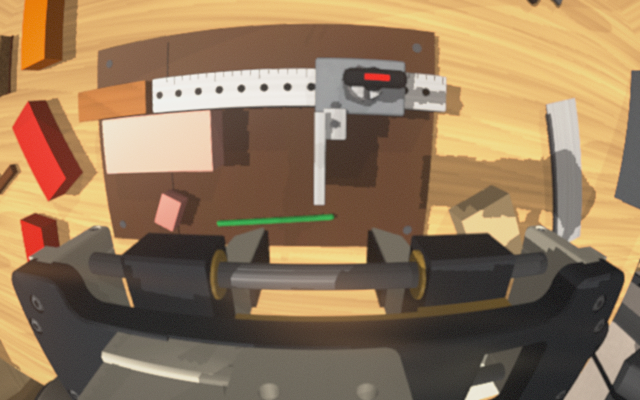

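Run:
```python
from h import *
crop("k_wrist",190,80,350,220,5,"k1")
crop("k_top",300,145,420,235,6.5,"k2")
```

```text
(no output)
```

View pics/k1.png

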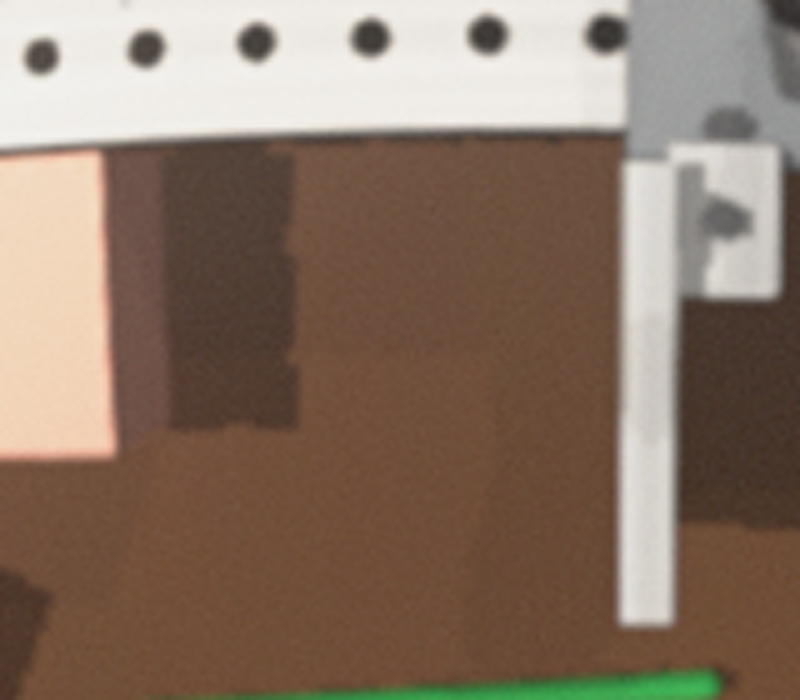

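View pics/k2.png

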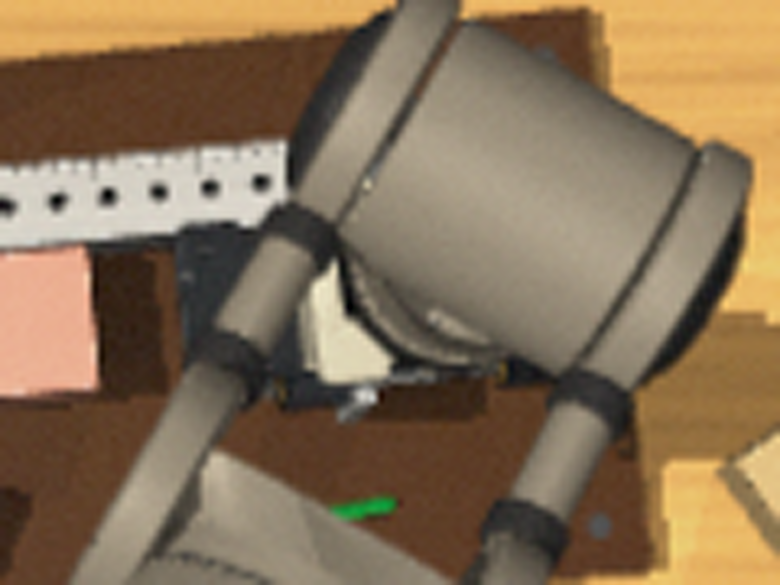

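Run:
```python
from h import *
t=lambda u,v:("k_wrist",u/5+190,v/5+80)
for q in[(620,625),(675,625),(624,162),(678,162)]: print("flag",at(*t(*q),108))
for q in[(103,152),(117,455)]: print("blank",at(*t(*q),63))
j=lambda P:(lambda a:np.array([P[0]*np.cos(a)+P[1]*np.sin(a),-P[0]*np.sin(a)+P[1]*np.cos(a)]))(np.radians(5))
for q in[(620,625),(675,625),(624,162),(678,162)]: print("flag",j(at(*t(*q),108)))
for q in[(103,152),(117,455)]: print("blank",j(at(*t(*q),63)))
```

```text
flag [ 456.69259083 -184.5826996   108.        ]
flag [ 457.73006014 -195.40074229  108.        ]
flag [ 546.50678774 -176.94475648  108.        ]
flag [ 547.4797214 -186.9543468  108.       ]
blank [541.13232878 -59.92323476  63.        ]
blank [471.90978358 -66.17938786  63.        ]
flag [ 438.86729536 -223.68368866]
flag [ 438.95796224 -234.55098684]
flag [ 529.00541274 -223.90263326]
flag [ 529.10225082 -233.95893083]
blank [ 533.85050287 -106.8579988 ]
blank [ 464.34611068 -107.05720301]
```

Run:
```python
from h import *
plan([479,-188.2,90])
```

```text
grasp [ 473.9 -187.3  260. ] toolx [-0.0014  0.0017 -1.    ] jaw az deg -84.43 q6 0.946
shift cm [17.003  0.174 -0.521] t 15.85
```

Call:
arm_command --pt "4 0.15 -0.5 0.5 0.5" --pt "8 0.15 -0.5 0.5 0.5" --pt "11 0.15 -0.5 0.5 0.5" --pt "13 0.15 -0.5 0.5 0.5" --pt "15 0.15 -0.5 0.5 0.5" --pt "16 0.15 -0.5 0.5 0.5" --pt "17 0.15 -0.5 0.5 0.5" --pt "17 0.15 -0.5 0.5 0.5"

```text
time: 16.65
tool_pos: [478.9, -188.2, 248.3]
tcp_rot: [-0.837, 1.567, 2.394]
contact_force: [-0.0, -0.2, -0.7]
grip_width: 46.0
```

Run:
```python
from h import *
st();plan([479,-188.2,90]);snap(("wrist",),"l");crop("l_wrist",160,50,480,290,2.5,"l1")
```

```text
t 16.65 lift -75.92 pos [ 478.85 -188.19  248.28] az -84.9 F [-0.02 -0.19 -0.68] M [ 0.023 -0.    -0.01 ] w 46.02
grasp [ 478.4 -187.8   89.3] toolx [-0.0027  0.0025 -1.    ] jaw az deg -84.9 q6 0.957
shift cm [-0.072  0.045 -0.053] t 16.65
```

View pics/l1.png

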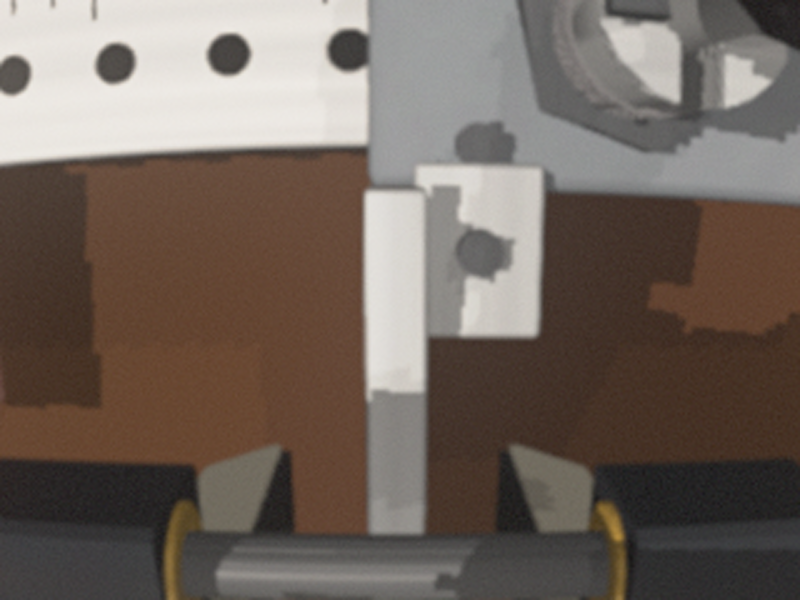

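Call:
arm_command --pt "0 0 0 0 0.3" --pt "0 0 0 0 0.2" --pt "0 0 0 0 0.14" --pt "0 0 0 0 0.1" --pt "0 0 0 0 0" --pt "0 0 0 0 0" --pt "0 0 0 0 0"

```text
time: 17.4
tool_pos: [479.1, -188.3, 249.2]
tcp_rot: [-0.951, 1.569, 2.28]
contact_force: [-0.5, 0.2, 2.2]
grip_width: 10.0
```

Run:
```python
from h import *
st();a=np.radians(5)
o=bot.get_obs();T=T_of(o["tool_pos"],o["tcp_rot"])
print((T[:3,:3].T@np.array([-np.sin(a),np.cos(a),0])).round(4))
```

```text
t 17.4 lift -74.97 pos [ 479.1  -188.29  249.23] az -84.89 F [-0.53  0.21  2.18] M [-0.138  0.105 -0.005] w 9.96
[ 0.0017 -1.     -0.0019]
```

Call:
arm_command --pt "0 -0.5 0 0 0" --pt "0 -1.5 0 0 0" --pt "0 -3 0 0 0" --pt "0 -4.5 0 0 0" --pt "0 -6 0 0 0" --pt "0 -7 0 0 0" --pt "0 -8 0 0 0" --pt "0 -8.7 0 0 0" --pt "0 -9 0 0 0" --pt "0 -9 0 0 0"

```text
time: 18.4
tool_pos: [471.0, -97.8, 249.2]
tcp_rot: [-1.101, 1.567, 2.13]
contact_force: [1.4, 2.6, -4.5]
grip_width: 9.9
```

Run:
```python
from h import *
st();snap(("wrist",),"m");crop("m_wrist",240,50,440,250,3,"m1")
```

```text
t 18.4 lift -74.96 pos [471.01 -97.85 249.24] az -84.89 F [ 1.39  2.56 -4.48] M [ 0.089 -0.312  0.031] w 9.87
```

View pics/m1.png

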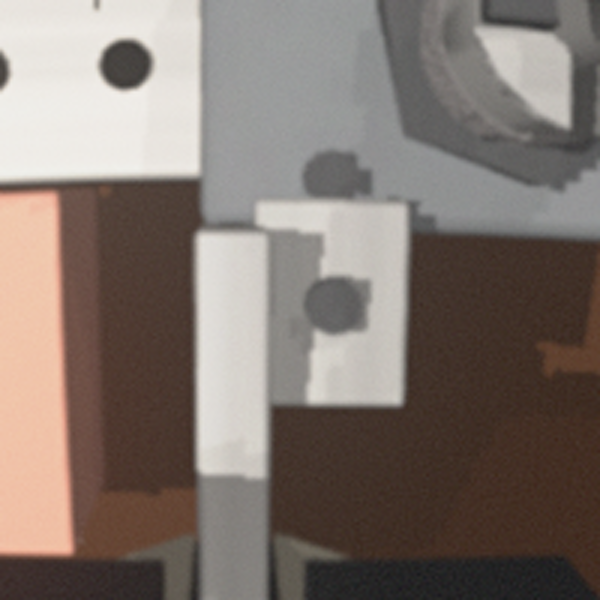

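View pics/m_wrist.png

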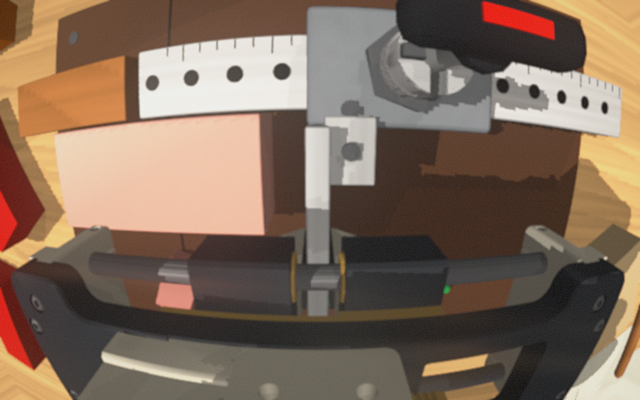

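Run:
```python
from h import *
t=lambda u,v:("m_wrist",u/3+240,v/3+50)
j=lambda P:(lambda a:np.array([P[0]*np.cos(a)+P[1]*np.sin(a),-P[0]*np.sin(a)+P[1]*np.cos(a)]).round(1))(np.radians(5))
for q in[(195,232),(198,475),(266,232)]: print("flag",j(at(*t(*q),108)))
for q in[(58,190),(73,552)]: print("blank",j(at(*t(*q),63)))
o=load("m_wrist")[0];T=T_of(o["tool_pos"],o["tcp_rot"]);print("tool",j(T[:3,3]+T[:3,0]*159))
```

```text
flag [ 528.7 -132.6]
flag [ 495.5 -132.7]
flag [ 528.7 -141.8]
blank [ 534.4 -106. ]
blank [ 464.7 -105.9]
tool [ 460.4 -138. ]
```

Call:
arm_command --pt "0 -0.5 0 0 0" --pt "0 -1.1 0 0 0" --pt "0 -1.6 0 0 0" --pt "0 -2 0 0 0" --pt "0 -2.1 0 0 0" --pt "0 -2.1 0 0 0"

```text
time: 19.05
tool_pos: [469.1, -76.7, 249.3]
tcp_rot: [-1.147, 1.567, 2.084]
contact_force: [1.7, 0.2, -5.0]
grip_width: 9.8
```

Run:
```python
from h import *
st();snap(("wrist",),"n");crop("n_wrist",260,90,360,250,5,"n1")
```

```text
t 19.05 lift -74.94 pos [469.14 -76.72 249.26] az -84.89 F [ 1.67  0.18 -5.  ] M [-0.384 -0.297  0.011] w 9.8
```

View pics/n1.png

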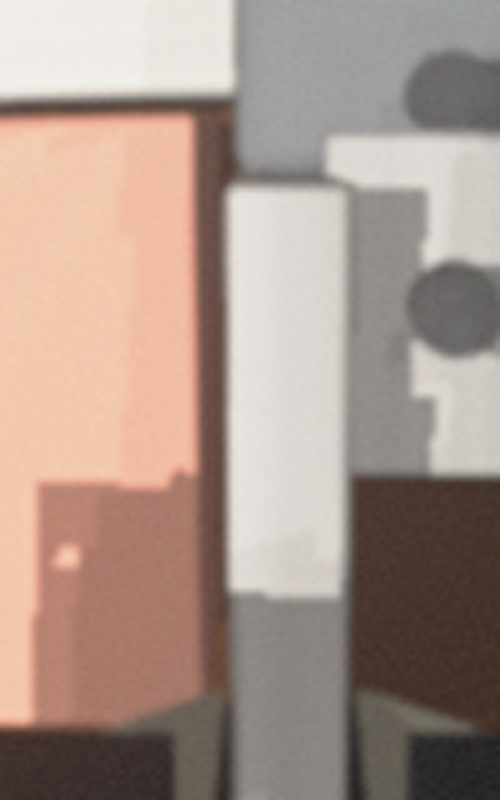

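Run:
```python
from h import *
t=lambda u,v:("n_wrist",u/5+260,v/5+90)
j=lambda P:(lambda a:np.array([P[0]*np.cos(a)+P[1]*np.sin(a),-P[0]*np.sin(a)+P[1]*np.cos(a)]).round(1))(np.radians(5))
for q in[(227,188),(230,600),(347,188),(347,590)]: print("flag",j(at(*t(*q),108)))
for q in[(196,115),(205,690)]: print("blank",j(at(*t(*q),63)))
```

```text
flag [ 528.6 -111.4]
flag [ 494.7 -111.4]
flag [ 528.6 -120.8]
flag [ 495.6 -121.1]
blank [ 534.1 -106.2]
blank [ 468.7 -106.4]
```

Call:
arm_command --pt "0 -0.1 0 0 0" --pt "0 -0.2 0 0 0" --pt "0 -0.3 0 0 0" --pt "0 -0.3 0 0 0"

```text
time: 19.5
tool_pos: [468.9, -73.8, 249.3]
tcp_rot: [-1.181, 1.567, 2.05]
contact_force: [1.9, -2.3, -6.7]
grip_width: 9.6
```

Run:
```python
from h import *
st();snap(("wrist",),"p");crop("p_wrist",260,90,360,250,5,"p1")
```

```text
t 19.5 lift -74.93 pos [468.9  -73.78 249.27] az -84.9 F [ 1.86 -2.33 -6.68] M [-0.92  -0.316  0.034] w 9.63
```

View pics/p1.png

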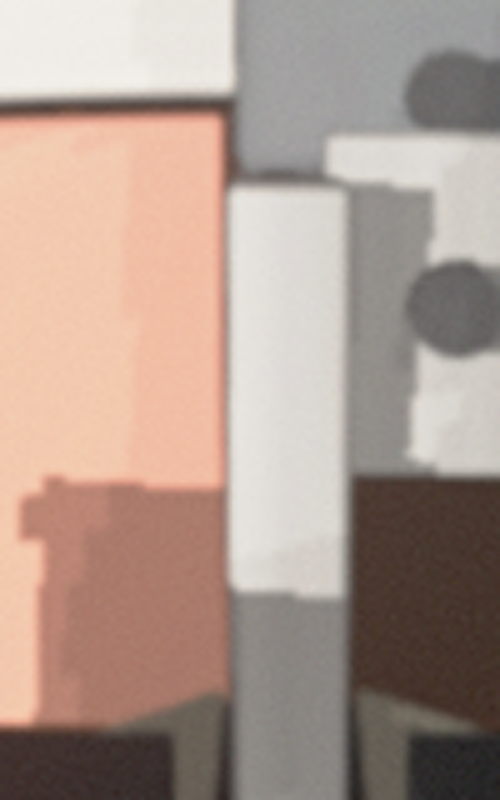

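Call:
arm_command --pt "0 -0.05 0 0 0" --pt "0 -0.09 0 0 0" --pt "0 -0.09 0 0 0"

```text
time: 19.85
tool_pos: [468.8, -72.8, 249.3]
tcp_rot: [-1.165, 1.566, 2.065]
contact_force: [2.4, -3.4, -6.0]
grip_width: 9.8
```

Call:
arm_command --pt "0 -0.04 0 0 0" --pt "0 -0.04 0 0 0" --pt "0 -0.04 0 0 0"

```text
time: 20.15
tool_pos: [468.8, -72.4, 249.3]
tcp_rot: [-1.172, 1.566, 2.059]
contact_force: [1.2, -3.0, -5.0]
grip_width: 10.0
```

Run:
```python
from h import *
st();snap(("wrist",),"q");crop("q_wrist",260,90,360,250,5,"q1")
```

```text
t 20.15 lift -74.92 pos [468.77 -72.43 249.28] az -84.9 F [ 1.16 -3.03 -4.95] M [-1.006 -0.286  0.03 ] w 9.99
```

View pics/q1.png

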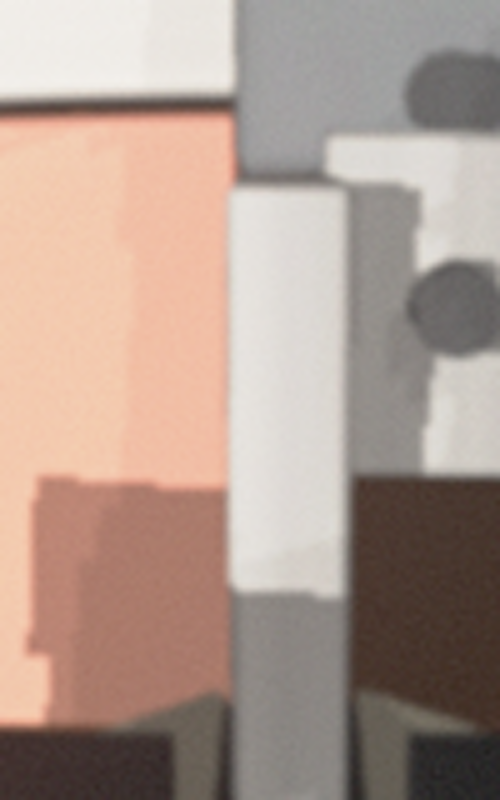

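Call:
arm_command --pt "0 -0.03 0 0 0" --pt "0 -0.03 0 0 0"

```text
time: 20.4
tool_pos: [468.7, -72.1, 249.3]
tcp_rot: [-1.178, 1.566, 2.053]
contact_force: [1.3, -2.6, -6.3]
grip_width: 9.5
```

Call:
arm_command --pt "0 -0.03 0 0 0" --pt "0 -0.03 0 0 0"

```text
time: 20.6
tool_pos: [468.7, -71.8, 249.3]
tcp_rot: [-1.174, 1.566, 2.056]
contact_force: [0.9, -2.7, -5.4]
grip_width: 9.6
```

Run:
```python
from h import *
st()
```

```text
t 20.6 lift -74.93 pos [468.69 -71.77 249.27] az -84.9 F [ 0.86 -2.68 -5.4 ] M [-0.93  -0.292 -0.003] w 9.58
```

Call:
arm_command --pt "0 -0.03 0 0 0" --pt "0 -0.03 0 0 0"

```text
time: 20.8
tool_pos: [468.7, -71.7, 249.3]
tcp_rot: [-1.137, 1.567, 2.094]
contact_force: [1.2, -5.4, -5.4]
grip_width: 9.8
```

Call:
arm_command --pt "0 -0.03 0 0 0" --pt "0 -0.03 0 0 0"

```text
time: 21.0
tool_pos: [468.7, -71.6, 249.3]
tcp_rot: [-1.084, 1.567, 2.146]
contact_force: [0.5, -4.7, -6.4]
grip_width: 9.7
```

Call:
arm_command --pt "0 0 0 0 0" --pt "0 0 0 0 0.1" --pt "0 0 0 0 0.12" --pt "0 0 0 0 0.14" --pt "0 0 0 0 0.18" --pt "0 0 0 0 0.24" --pt "0 0 0 0 0.24"

```text
time: 21.7
tool_pos: [468.7, -71.4, 249.4]
tcp_rot: [-1.135, 1.567, 2.096]
contact_force: [-0.2, 0.9, -0.4]
grip_width: 21.4
```

Run:
```python
from h import *
st();snap(("wrist",),"r");crop("r_wrist",260,90,360,250,5,"r1")
```

```text
t 21.7 lift -74.81 pos [468.67 -71.41 249.39] az -84.89 F [-0.17  0.9  -0.4 ] M [-0.016  0.006  0.002] w 21.41
```

View pics/r1.png

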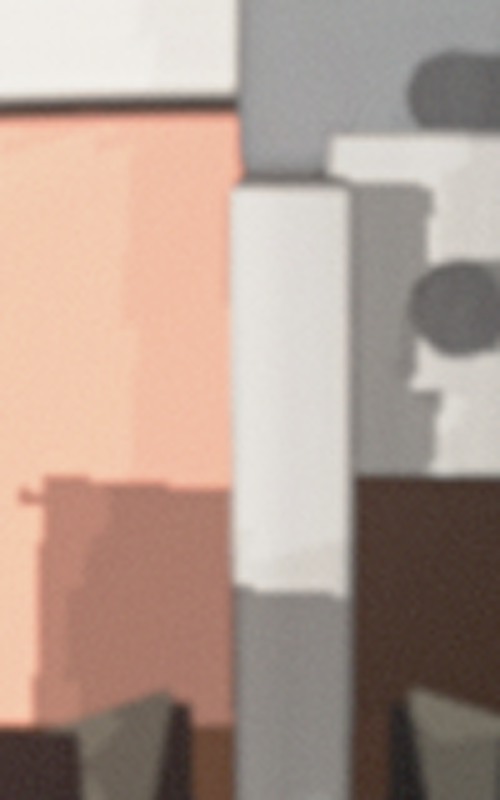

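Call:
arm_command --pt "0 0 0 0 0.4" --pt "0 0 0 0 0.4" --pt "-1 0 0 0 0.4" --pt "-4 0 0 0 0.4" --pt "-8 0 0 0 0.4" --pt "-12 0 0 0 0.4" --pt "-15 0 0 0 0.4" --pt "-17 0 0 0 0.4" --pt "-17 0 0 0 0.4"

```text
time: 22.65
tool_pos: [469.2, -72.0, 422.8]
tcp_rot: [-3.011, 1.566, 0.22]
contact_force: [0.1, 0.3, -0.6]
grip_width: 36.6
```

Run:
```python
from h import *
st();snap(("wrist","scene"),"s");crop("s_wrist",190,60,470,230,2.8,"s1");crop("s_scene",245,165,395,275,5,"s2")
crop("s_wrist",260,90,360,210,6,"s3")
```

```text
t 22.65 lift 98.63 pos [469.17 -72.02 422.83] az -84.89 F [ 0.11  0.26 -0.58] M [0.026 0.056 0.029] w 36.64
```

View pics/s1.png

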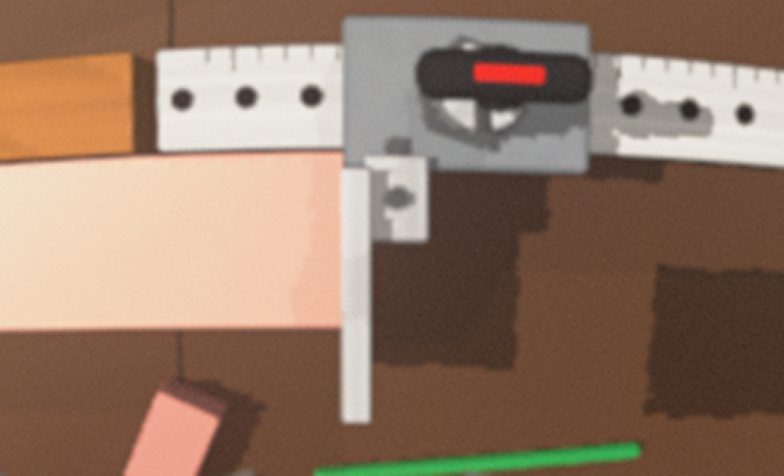

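View pics/s2.png

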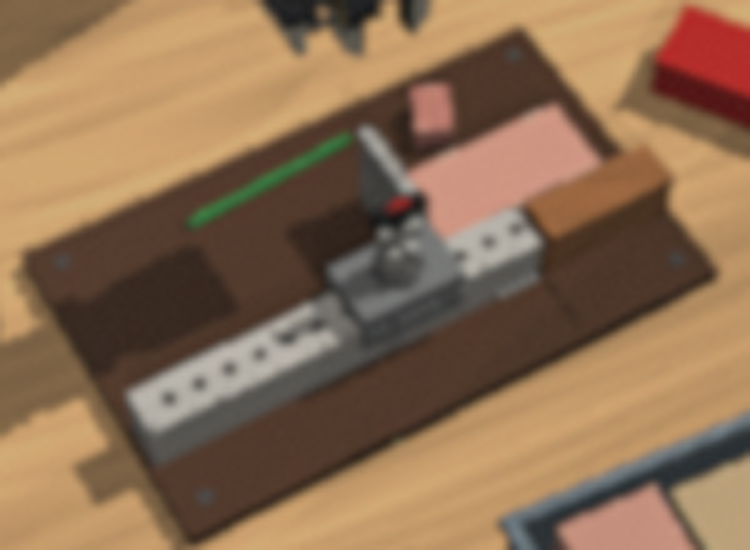

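View pics/s3.png

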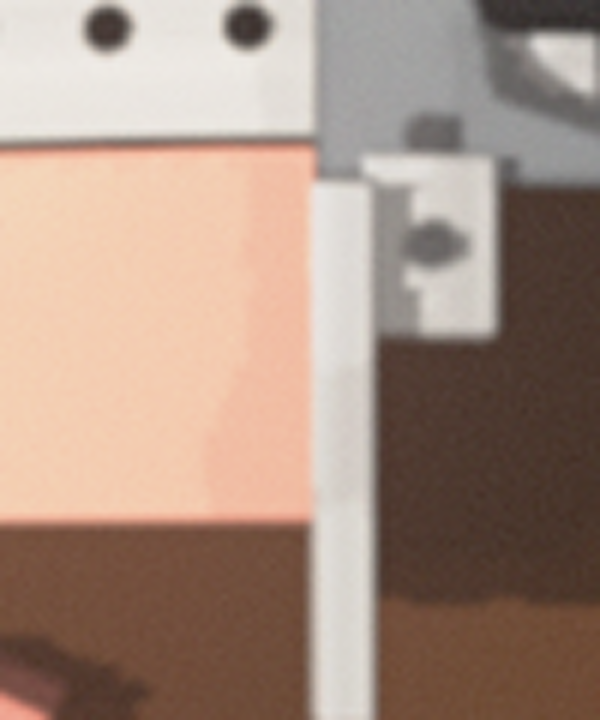

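Call:
arm_command --pt "0 -3 0 0 0.4" --pt "0 -6 0 0 0.4" --pt "0 -8 0 0 0.4" --pt "0 -8 0 0 0.4" --pt "0 -8 0 0 0.4"

```text
time: 23.25
tool_pos: [461.4, 7.8, 418.5]
tcp_rot: [-0.757, 1.566, 2.475]
contact_force: [0.5, 0.4, 0.4]
grip_width: 36.9
```

Run:
```python
from h import *
st();snap(("wrist",),"u");crop("u_wrist",340,80,460,210,6,"u1")
crop("u_wrist",140,60,440,240,2.6,"u2")
```

```text
t 23.25 lift 94.33 pos [461.44   7.79 418.53] az -84.83 F [0.47 0.45 0.39] M [ 0.004 -0.001  0.013] w 36.86
```

View pics/u1.png

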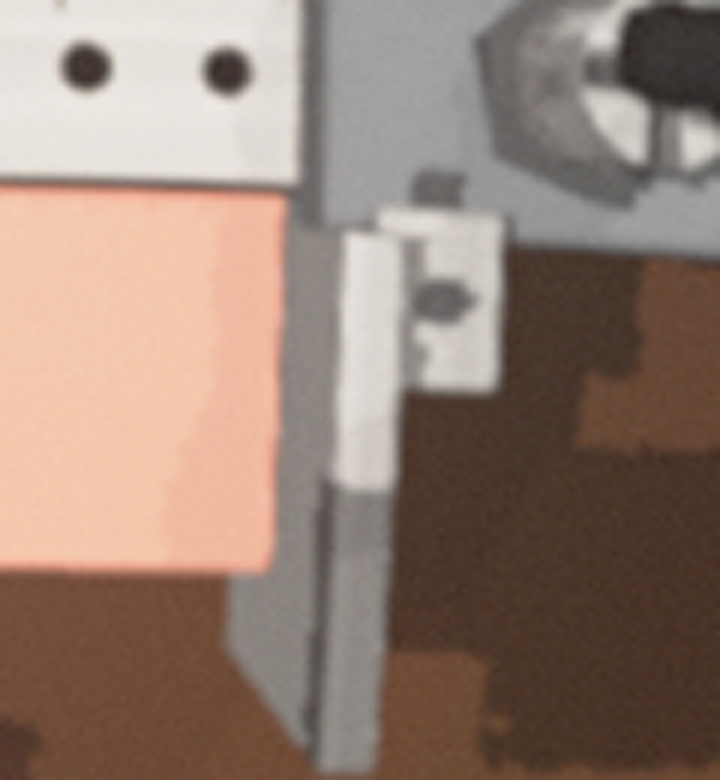

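View pics/u2.png

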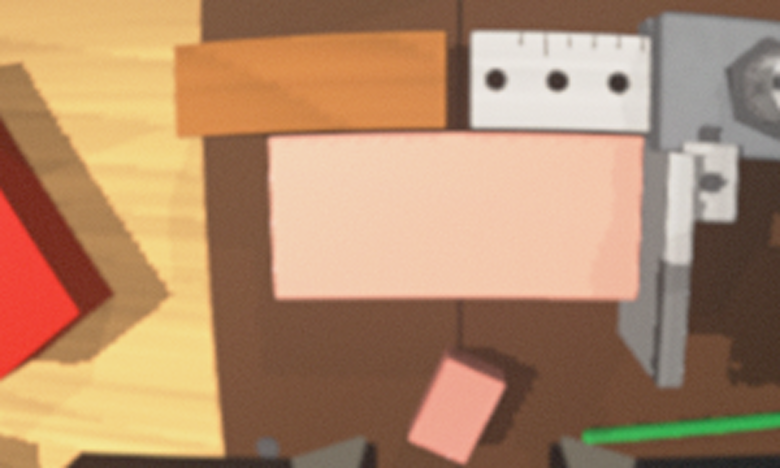

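Run:
```python
from h import *
t=lambda u,v:("u_wrist",u/6+340,v/6+80)
j=lambda P:(lambda a:np.array([P[0]*np.cos(a)+P[1]*np.sin(a),-P[0]*np.sin(a)+P[1]*np.cos(a)]).round(1))(np.radians(5))
for q in[(342,235),(332,490),(315,755)]: print("flag",j(at(*t(*q),108)))
for q in[(287,197),(272,567)]: print("blank",j(at(*t(*q),63)))
s=lambda u,v:("u_wrist",u/2.6+140,v/2.6+60)
for q in[(267,135),(274,298),(642,138),(637,298)]: print("blank",j(at(*s(*q),63)))
k=lambda u,v:("s_wrist",u/6+260,v/6+90)
for q in [(313,180),(311,700)]: print("s flag",j(at(*k(*q),108)))
```

```text
flag [ 528.1 -106.4]
flag [ 486.8 -106.4]
flag [ 441.9 -106.4]
blank [ 533.6 -107.3]
blank [ 464.5 -107.1]
blank [534.7  51.1]
blank [464.2  50.7]
blank [ 533.3 -106.3]
blank [ 464.4 -106.7]
s flag [ 528.8 -106.8]
s flag [ 443.1 -106.2]
```

Run:
```python
from h import *
bot.close_job();st()
```

```text
the job is handed in; nothing more can be done
the job is handed in; nothing more can be done
```

I parked the plunger in a rest notch, slid the stop up against the pink blank, let go, and handed the job in. The interface gives no verdict, so what follows is my own evidence.

- **Plunger:** The end stop came at about 19.5 mm of lift, where the pull read about 17 N against roughly 14 N expected from the spring. I backed off about 0.6 mm and turned the handle a quarter turn counter-clockwise with almost no twisting moment. I then eased it down until it seated at about 14.4 mm, 5 mm below the end stop, which is where the rest notch should be. After release it stayed up with the bar along the rail.
- **Stop:** I pinched the flag and slid it about 117 mm at roughly 3 N of drag. In 0.3 mm steps the force then jumped to about 5 N and the motion stalled. I took that as touching the blank and let go there.
- **Final pictures:**
  - The flag face is at about -106.4 mm along the rail and the blank's end at -106.3 to -107.3 mm. That means they touch, to within about 1 mm of camera error.
  - Compared with earlier pictures (-105.9 to -107.1 mm), I saw no shift of the blank beyond that error.
  - The pencil and offcut look untouched, and the arm was clear of everything.
- **Disagreement between cameras:** The first top-camera estimates of the flag and blank were 4 to 7 mm off the wrist-camera ones square to the rail. I relied on the wrist camera and the force readings instead.

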